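# Tip a resin casting out of its mould and lay it in the cradle

### The job

The bone-white resin casting lies flush in its iron tip-out mould. Press its wide heel down gently so that it rocks over the mould's pivot edge and stays tipped with its nose up, let go, then take it by the raised nose end, lift it out and lay it level across the two saddles of the black fixture plate, heel in the wide saddle, and leave it there. Never force or drop it (contact of the casting with mould or cradle stays under 35 N) and do not disturb the other things on the bench.

Things in the scene. Friction and masses are not known exactly. Their poses are not given: they have to be found in the camera images.
- casting: Bone-white resin bar 170 mm long, 24 mm thick (z), 0.11-0.22 kg. Origin on the underside centre line, 70 mm from the heel end; x points to the nose, z out of the top. Heel 42 mm wide (x -70 to -20 mm); shank 30 mm wide, flat sides (x -20 to 85); round nose to x = 100. Centre of mass 5 mm from the origin on the nose side: it rocks over once tipped some 22 degrees.
- casting_heel (a point): Point on the casting's top face where the heel is pressed: 56 mm from the origin towards the heel end, on the centre line.
- casting_nose (a point): Tip of the casting's nose, at half thickness.
- mould: Dark iron block fixed to the bench, x -100 to 124 mm, 86 mm wide, rim 82 mm high, with an open cavity in which the casting lies flush. Origin on the bench under the pivot edge; x to the nose end. The cavity floor, 58 mm high, 38 mm wide, runs only from x = 0 (pivot edge) to 104; towards the heel (x -10 to -80) it is a pit 50 mm wide.
- mould_pivot (a point): Middle of the pivot edge, 58 mm above the bench; the casting's origin starts on it (within 3 mm). In the pit a brass stop catches the tipped heel; its top is 16 to 26 mm above the bench, set unseen, so the casting rests tipped by about 26 to 40 degrees.
- cradle: Black fixture plate 200 x 110 x 12 mm fixed to the bench, with two bare metal forked saddles 20 mm thick, floors 42 mm and cheeks (8 mm thick) 54 mm above the bench: wide (50 mm between cheeks) at x = -45 mm, narrow (38 mm) at x = +30 mm. Origin under the plate's centre; x points from wide to narrow.
- cradle_seat (a point): Point between the saddles at the height of their floors (42 mm) where the casting's origin belongs, with the casting's x along the cradle's x.
- pelvis: Bystander: bone-white resin pelvis fragment, a lumpy piece about 130 x 60 x 40 mm; origin under its middle.
- post_a: Bystander: steel dental post blank standing on its 34 mm flange, 68 mm tall; origin under its centre.
- post_b: Bystander: a second steel post blank like post_a.
- mortar: Bystander: porcelain mortar, 110 mm across, 65 mm tall; origin under its centre.
- jar: Bystander: amber jar 64 mm across, 85 mm tall; origin under its centre.
- brush: Bystander: hand brush lying on the bench beyond the cradle or mould; origin under its middle.

How it is judged (in metres and radians):
On the way, in this order (a step that is already met when the one before it is completed fails the run):
1. the casting stands tipped in the mould on its own, nose raised more than 20 degrees, its origin within 25 mm of the pivot edge, with the fingers off it, for half a second (angle between casting's own x axis and vertical below 1.22 rad and z of casting_nose in the frame of mould above 0.09 m and distance between casting and mould_pivot below 0.025 m and contact force between the fingers and casting below 0.2 N), for 0.5 s.
2. the casting is held clear above the mould, touching nothing but the fingers: its origin and its heel point more than 100 mm above the bench (height (world z) of each of casting, casting_heel above 0.1 m and contact force between casting and mould below 0.1 N and contact force between casting and the fingers above 1 N), for 0.2 s.
At the end, for the whole second after the job is handed in: The casting lies right side up and level (within 5 degrees) in both saddles, heel in the wide one, its origin within 12 mm of the seat point and its length within 7 degrees of the cradle's, released and at rest (distance between casting and cradle_seat below 0.012 m and angle between the x axis of casting and the x axis of cradle, either way round below 0.12 rad and x of casting_nose in the frame of cradle above 0.06 m and angle between casting's own z axis and vertical below 0.1 rad and contact force between casting and cradle above 0.3 N and contact force between casting and the arm below 0.1 N and contact force between casting and the fingers below 0.1 N and linear speed of casting below 0.01 m/s); the robot touches nothing.
It fails at once if the casting is pressed or knocked against the mould or its stop with more than 35 N (contact force between casting and mould above 35 N).
It fails at once if the casting is pressed or dropped on the cradle with more than 35 N (contact force between casting and cradle above 35 N).
It fails at once if a bystander (pelvis fragment, post blanks, mortar, jar, brush) is moved more than 20 mm (distance of any of pelvis, post_a, post_b, mortar, jar, brush from where it was at the start of the episode above 0.02 m).
It also fails if it takes over 56 s, if anything falls off the work surface, if the arm or the gripper's body presses on something with over 40 N, if the wrist force passes 120 N, or if a joint passes its speed limit or range.

### The arm

A 6-joint arm with a two-finger parallel gripper is mounted at the origin on the work surface. World frame = base frame: x ahead of the robot, y to its left, z up, the work surface at z = 0. Lengths are in mm, angles in rad, forces in N, time in s.
With the tool pointing down it reaches from about 300 to 775 mm from the base axis. Payload 14.6 kg.
Tool frame: the origin (TCP) lies midway between the tips of the shut fingers; the grasp point (between the pads) lies 19 mm behind it (manip.grasp_offset is the distance from the TCP to the grasp point, in mm); z points along the fingers, y is the line along which they close (so a half turn about z gives the same grasp; the last joint's range is limited). The gripper opens to 94 mm and grips with 3 to 60 N. Pads are 16 mm wide; open, the fingers measure 119 mm over their backs; the gripper's body (75 mm by 177 mm) begins 78 mm behind the grasp point.
Start: joints at [1.127, 0.3, 1.521, -0, 1.321, -0.067], TCP at [202.367, 511.407, 205.446] pointing down, gripper open.
Joint ranges: [-3.03, 3.03], [-0.79, 2.21], [0.23, 2.52], [-1.04, 4.18], [0, 3.07], [-2.55, 2.55]. Speed limits (rad/s): [2.22, 2.22, 2.57, 3.14, 3.14, 3.14].

### API

Orientations are given as [roll, pitch, yaw] about the fixed x, y, z axes, in that order (R = Rz(yaw) Ry(pitch) Rx(roll)).
In Python, from cell import manip, viewer gives the robot as it stands. The module is installed in compiled form; this text tells all that it offers.
- The arm moves only by the tool move_arm, never from a script. Its argument "moves" is a list of rows, each a list of 4 numbers: the shift along the tool's x, y, z in m, then the turn about the tool's z in rad. A call has 1 to 12 rows; each row is the pose to reach, as a shift and turn from the pose commanded when the call began, along the tool's axes at that moment; what a row does not reach only later rows make up. A row lasts 1/10 s, in which the tool goes at most 50 mm and 8.59 degrees, less where a joint would pass 70% of its speed; a pose out of reach is approached as far as the arm can. A call with a gripper value outside its range is refused whole. "jaw" is the finger opening in m, from 0 to 0.094, set as the call begins (left out, the last holds). The fingers move at their own pace and stop on an object; "squeeze" is the grip in N (left out, the last holds). Time passes only in rows, so rows that repeat a pose let the fingers close. It gives the time, the measured TCP pose, the force, the opening and the grip force at its end, in the units of the state.
- manip.read_state(): the state, without advancing time (a new reading comes with each control period).
- viewer.camera(name): name is "side" or "top"; returns a dict with "frame" (400x640x3 uint8, blue, green, red), "z_map" (400x640 float32, mm along the optical axis (not along the pixel's ray), 0 where there is no reading), "fx", "fy", "cx", "cy" (pixels), "origin" and "orientation" of the camera in the world. Camera axes: x right, y down, z forward; pixel columns grow to the right and rows downward; lengths in mm; the calibration is good to about 2 mm. A picture is of the moment at which its call begins.
- manip.sign_off(): hands the job in; it is judged then, once.
The state is a dict: "clock": time; "joints": joint angles; "qd": joint speeds; "effort": joint torques, N m; "eef_pos": TCP position; "eef_rot": TCP orientation; "wrist_force": force on the tool from outside, world axes, zero at the start; "moment": the same for the moment, N m; "finger_gap": finger opening in mm; "finger_force": force on a finger pad.
Only numpy, scipy, OpenCV 4.12 (cv2) and the standard library are available. Lean on these libraries where they do the work, as an engineer would, in place of code of your own. Each camera call takes 0.05 s, during which the arm holds its last target. There are 200 camera calls.

## Working session

There is one attempt and no reset: what is moved stays moved. The work goes in short steps, Python scripts to look and compute and a tool call to move; the robot and the scene stay as the last step left them, time stands still between calls to the robot, and variables do not carry over. Pictures are saved under pics/ and viewed, at most 10 in all, crops included, and the job is handed in when it is done.

Besides the shell and the picture viewer there is one more tool, called as name(argument=value, ...) on one line, values as JSON. move_arm: Moves the arm, as the interface text tells. Its arguments: {"type":"object","properties":{"moves":{"type":"array"},"jaw":{"type":"number"},"squeeze":{"type":"number"}},"required":["moves"]}

```bash
mkdir -p pics
python3 - <<'E'
from cell import manip, viewer
import cv2, numpy as np
print(manip.read_state(), manip.grasp_offset)
for n in("top","side"):
    c=viewer.camera(n); cv2.imwrite(f"pics/{n}0.png",c["frame"]); np.savez(f"{n}0.npz",**c)
    print(n,{k:c[k] for k in("fx","fy","cx","cy","origin","orientation")})
E
```

```text
{'clock': 0.0, 'joints': array([ 1.12739741e+00,  3.00485319e-01,  1.52159582e+00,  1.51616886e-05,
        1.32070705e+00, -6.65921441e-02]), 'qd': array([-8.19567442e-04, -8.55261452e-04, -2.80284479e-04, -9.34057233e-04,
        4.52979818e-04, -5.94583886e-05]), 'effort': array([ 2.44568961e-03, -5.31792426e+01, -3.52738631e+01,  7.09601655e-02,
        2.43238185e-02, -9.08681454e-05]), 'eef_pos': array([202.2526092 , 511.17080367, 204.87230054]), 'eef_rot': array([-3.14040075e+00, -9.42071861e-05,  2.76478207e+00]), 'wrist_force': array([-0.20818495, -0.80201921, -0.11403682]), 'moment': array([-0.03399409,  0.08143861,  0.03099095]), 'finger_force': 0.0, 'finger_gap': 93.98276174710958} 18.8
top {'fx': 477.5934959418331, 'fy': 477.5934959418331, 'cx': 324.7372809481805, 'cy': 201.52881416355405, 'origin': array([508.07162135, -20.17028046, 945.01266827]), 'orientation': array([-3.05225487e+00,  6.41019088e-04, -1.56712839e+00])}
side {'fx': 404.7241785188152, 'fy': 404.7241785188152, 'cx': 316.16903274917263, 'cy': 200.5987035042012, 'origin': array([221.35141194, 459.87610791, 672.95633309]), 'orientation': array([-2.35788673e+00, -1.13647185e-03, -2.46061389e+00])}
```

View pics/top0.png

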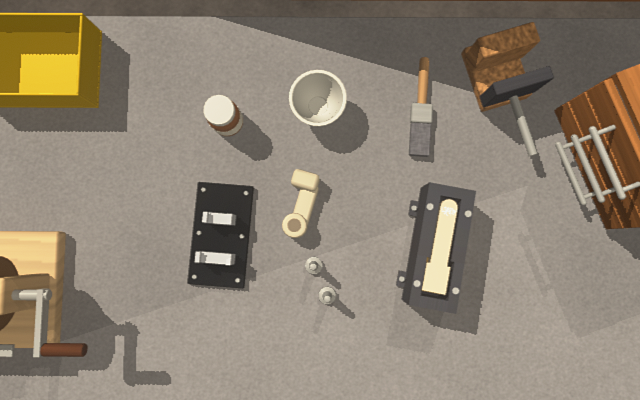

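View pics/side0.png

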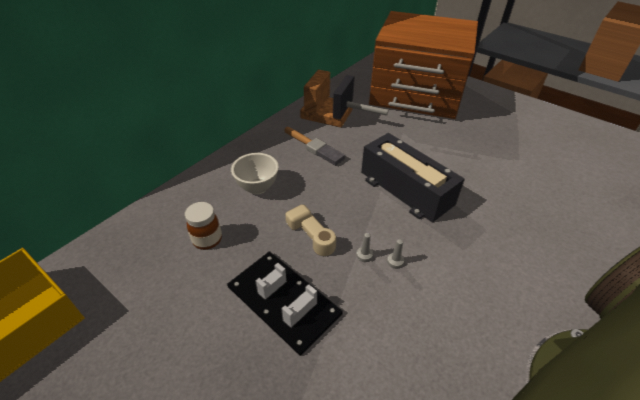

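The top view shows the casting at about (440,250), heel towards the robot at (437,292) and nose at (449,206). The black cradle is at (222,235), with the wide saddle near the robot at (215,259) and the narrow one at (218,218). The pelvis is at (300,205) and the posts at (313,265) and (327,296). The side view agrees.

```bash
cat > h.py <<'E'
import cv2, numpy as np
from scipy.spatial.transform import Rotation as R
def cast(c,uv,z):
    uv=np.atleast_2d(uv).astype(float)
    d=np.c_[(uv[:,0]-c["cx"])/c["fx"],(uv[:,1]-c["cy"])/c["fy"],np.ones(len(uv))]@R.from_euler("xyz",c["orientation"]).as_matrix().T
    o=np.asarray(c["origin"]); return o+d*((z-o[2])/d[:,2])[:,None]
def cloud(c):
    v,u=np.mgrid[:400,:640]; z=c["z_map"]
    p=np.stack([(u-c["cx"])/c["fx"]*z,(v-c["cy"])/c["fy"]*z,z],-1)@R.from_euler("xyz",c["orientation"]).as_matrix().T+c["origin"]
    p[z==0]=np.nan; return p
def blob(m,x0,y0,x1,y1):
    k=np.zeros_like(m); k[y0:y1,x0:x1]=m[y0:y1,x0:x1]
    n,l,s,_=cv2.connectedComponentsWithStats(k); return (l==1+s[1:,4].argmax()).astype(np.uint8)
def rect(m,c,z):
    k=max(cv2.findContours(m,0,1)[0],key=cv2.contourArea).reshape(-1,2)
    w=cast(c,k,z)[:,:2].astype(np.float32); return cv2.minAreaRect(w),w
E
cat > m.py <<'E'
from h import *
for n,cb,kb,sb in(("top",(410,185,475,305),(180,175,262,295),[(190,205,245,232),(190,246,245,272)]),("side",(375,138,450,190),(222,248,345,352),[(250,262,290,300),(278,285,322,330)])):
    c=dict(np.load(n+"0.npz")); f=c["frame"]; hsv=cv2.cvtColor(f,cv2.COLOR_BGR2HSV); P=cloud(c)
    m=blob(((hsv[...,2]>150)&(hsv[...,1]>35)).astype(np.uint8),*cb)
    r,w=rect(m,c,82); p=P[m>0]
    print(n,"cast",r,"zmed",np.nanmedian(p[:,2]))
    w=cast(c,np.argwhere(m)[:,::-1],82)[:,:2]
    a=np.linalg.svd(w-w.mean(0),full_matrices=False)[2][0]; a*=np.sign(a[0]); b=np.array([-a[1],a[0]])
    s=w@a; t=w@b; s0,s1=s.min(),s.max()
    q=(s>s0+55)&(s<s1-18); k=np.polyfit(s[q],t[q],1); 
    print(" len",s1-s0,"ang",np.arctan2(a[1],a[0])+np.arctan(k[0]), "heel end",a*s0+b*np.polyval(k,s0),"nose",a*s1+b*np.polyval(k,s1))
    for o in(20,35,80,110,140):
        q=abs(s-s0-o)<3; print("  w",o,np.ptp(t[q]),end="")
    print()
    m=blob((hsv[...,2]<60).astype(np.uint8),*kb); print(" plate",rect(m,c,12)[0])
    for b in sb:
        m=np.zeros(f.shape[:2],np.uint8); m[b[1]:b[3],b[0]:b[2]]=1
        p=P[(m>0)&(abs(P[...,2]-54)<4)]; q=P[(m>0)&(abs(P[...,2]-42)<4)]
        print(" saddle cheek mean",p.mean(0),cv2.minAreaRect(p[:,:2].astype(np.float32)),"floor",len(q),q.mean(0),cv2.minAreaRect(q[:,:2].astype(np.float32)))
    if n=="top":
        M=(abs(P[...,2]-82)<4).astype(np.uint8); m=blob(cv2.morphologyEx(M,3,np.ones((3,3))),395,175,480,310); print(" mould",cv2.minAreaRect(P[m>0][:,:2].astype(np.float32)))
    for nm,uv in (("post",(313,265)),("post",(327,296)),("pel",(295,225)),("pel",(305,180)),("jar",(220,108))) if n=="top" else ():
        print(nm,P[uv[1],uv[0]])
E
python3 m.py
```

```text
top cast ((507.32720947265625, -229.302978515625), (43.692039489746094, 170.4824676513672), 79.37439727783203) zmed 82.14793793224658
 len 170.53592663301157 ang -0.19372802946243528 heel end [ 423.52409398 -213.46995694] nose [ 590.87043848 -246.30139312]
  w 20 42.175444686274204  w 35 42.55892354881671  w 80 30.09968672566491  w 110 31.009621986214853  w 140 31.091262628938736
 plate ((526.4971313476562, 183.32553100585938), (108.89091491699219, 198.2263641357422), 85.58856964111328)
 saddle cheek mean [556.91374839 183.59504875  54.04303287] ((556.5579833984375, 182.58766174316406), (53.85692596435547, 19.081947326660156), 85.6283187866211) floor 213 [556.95653299 183.80086764  42.42565282] ((557.0784912109375, 182.66708374023438), (54.04264831542969, 20.00579261779785), 85.60696411132812)
 saddle cheek mean [482.65048067 188.24166165  54.03811385] ((482.3195495605469, 188.64584350585938), (66.48502349853516, 19.757871627807617), 85.3974609375) floor 287 [482.50319175 189.71765787  42.54375748] ((482.2490539550781, 188.09707641601562), (65.22899627685547, 20.06095314025879), 85.5
[... 762 characters left out ...]
2286376953125), (125.85970306396484, 208.22525024414062), 85.59356689453125)
 saddle cheek mean [552.43493893 182.86687982  54.68921582] ((553.41650390625, 181.11648559570312), (55.30949020385742, 21.521270751953125), 85.83499145507812) floor 236 [551.50721948 180.75763746  42.95439316] ((553.4315185546875, 181.7894744873047), (53.642608642578125, 21.62939453125), 85.40607452392578)
 saddle cheek mean [478.22457412 189.45698625  54.74132997] ((478.7864990234375, 186.84002685546875), (66.56076049804688, 20.352569580078125), 85.19094848632812) floor 334 [477.67933295 186.4289408   42.99118804] ((479.0036926269531, 187.81765747070312), (64.83180236816406, 21.538169860839844), 84.62459564208984)
```

```bash
cat > go.py <<'E'
import sys
from h import *
from cell import manip
def to(x,y,z,yaw):
    s=manip.read_state(); p=s["eef_pos"]; M=R.from_euler("xyz",s["eef_rot"]).as_matrix()
    print(s["clock"],p.round(1),s["eef_rot"].round(3),s["wrist_force"].round(2),s["finger_gap"].round(1))
    d=M.T@(np.array([x,y,z])-p)/1000; print("move",d.round(4),"turn",round(-((yaw-s["eef_rot"][2]+np.pi)%(2*np.pi)-np.pi),3))
to(*map(float,sys.argv[1:]))
E
python3 go.py 436 -217 150 2.949
```

```text
Traceback (most recent call last):
  File "go.py", line 8, in <module>
    to(*map(float,sys.argv[1:]))
    ~~^^^^^^^^^^^^^^^^^^^^^^^^^^
  File "go.py", line 6, in to
    print(s["clock"],p.round(1),s["eef_rot"].round(3),s["wrist_force"].round(2),s["finger_gap"].round(1))
                                                                                ^^^^^^^^^^^^^^^^^^^^^
AttributeError: 'float' object has no attribute 'round'
```

```bash
sed -i 's/s\["finger_gap"\].round(1)/round(s["finger_gap"],1)/' go.py; python3 go.py 436 -217 150 2.949
```

```text
0.1 [202.3 511.2 205. ] [-3.141 -0.     2.765] [ 0.46 -0.32  0.3 ] 93.8
move [-0.4853 -0.591   0.0555] turn -0.184
```

move_arm(moves=[[-0.035,-0.043,0,-0.02],[-0.07,-0.085,0,-0.04],[-0.1,-0.122,0,-0.06],[-0.13,-0.158,0,-0.08],[-0.16,-0.195,0,-0.1],[-0.19,-0.231,0,-0.12],[-0.22,-0.268,0,-0.14],[-0.25,-0.304,0,-0.16],[-0.28,-0.341,0,-0.18],[-0.31,-0.378,0,-0.184],[-0.34,-0.414,0,-0.184],[-0.36,-0.438,0,-0.184]], jaw=0)

```text
clock: 1.3
eef_pos: [376.2, -30.9, 205.4]
eef_rot: [-3.141, 0.0, 2.947]
wrist_force: [-0.6, 0.7, -0.0]
finger_gap: 2.5
finger_force: 0.0
```

```bash
python3 go.py 436 -217 110 2.949
```

```text
1.3 [376.2 -30.9 205.4] [-3.141  0.     2.947] [-0.65  0.66 -0.02] 2.5
move [-0.0947 -0.171   0.0955] turn -0.002
```

move_arm(moves=[[-0.02,-0.036,0,0],[-0.04,-0.072,0,0],[-0.06,-0.108,0,0],[-0.08,-0.144,0,0],[-0.0947,-0.171,0,0],[-0.0947,-0.171,0.04,0],[-0.0947,-0.171,0.08,0],[-0.0947,-0.171,0.096,0],[-0.0947,-0.171,0.096,0],[-0.0947,-0.171,0.096,0]])

```text
clock: 2.3
eef_pos: [436.4, -214.4, 110.1]
eef_rot: [-3.141, 0.0, 2.949]
wrist_force: [0.1, -0.3, -0.1]
finger_gap: 0.5
finger_force: 0.0
```

```bash
python3 go.py 436 -217 84 2.949
python3 - <<'E'
from cell import viewer
import cv2
c=viewer.camera("side"); cv2.imwrite("pics/s1.png",cv2.resize(c["frame"][90:250,330:530],None,fx=3,fy=3))
E
```

```text
2.3 [ 436.4 -214.4  110.1] [-3.141  0.     2.949] [ 0.13 -0.33 -0.11] 0.5
move [-0.0001 -0.0026  0.0261] turn -0.0
```

View pics/s1.png

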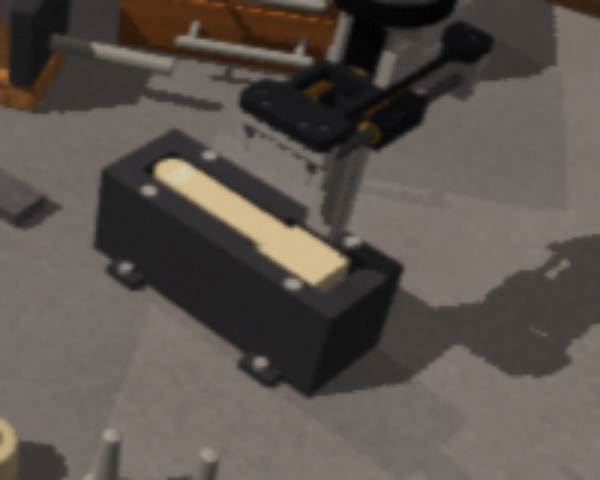

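The fingertips, at about crop (335,235), hang above the heel at (320,260). This fits the measured pose.

move_arm(moves=[[0,-0.0026,0.01,0],[0,-0.0026,0.018,0],[0,-0.0026,0.022,0],[0,-0.0026,0.024,0],[0,-0.0026,0.026,0],[0,-0.0026,0.028,0],[0,-0.0026,0.03,0],[0,-0.0026,0.032,0],[0,-0.0026,0.034,0],[0,-0.0026,0.034,0]])

```text
clock: 3.35
eef_pos: [435.5, -216.8, 75.2]
eef_rot: [3.141, -0.0, 2.949]
wrist_force: [0.1, -0.0, -0.6]
finger_gap: 0.5
finger_force: 0.0
```

move_arm(moves=[[0,0,0.002,0],[0,0,0.004,0],[0,0,0.006,0],[0,0,0.008,0],[0,0,0.01,0],[0,0,0.012,0],[0,0,0.0135,0],[0,0,0.015,0],[0,0,0.016,0],[0,0,0.017,0],[0,0,0.018,0],[0,0,0.018,0]])

```text
clock: 4.55
eef_pos: [436.0, -217.0, 58.0]
eef_rot: [-3.141, 0.001, 2.949]
wrist_force: [-1.6, 2.2, 8.5]
finger_gap: 0.5
finger_force: 4.0
```

Run:
```python
from cell import viewer
import cv2
c=viewer.camera("side"); cv2.imwrite("pics/s2.png",cv2.resize(c["frame"][90:250,330:530],None,fx=3,fy=3))
```

```text
(no output)
```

View pics/s2.png

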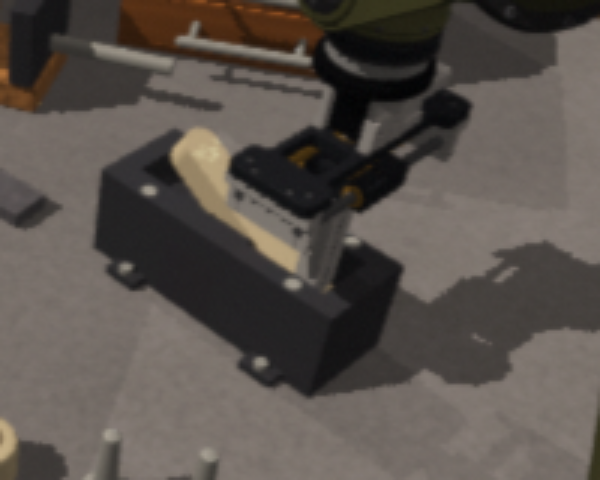

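The casting is tipped, with its nose up at crop (200,150) and the fingers on the heel at (320,280). The 8.5 N reading means it rests on the stop, so I back off straight up.

move_arm(moves=[[0,0,-0.002,0],[0,0,-0.006,0],[0,0,-0.015,0],[0,0,-0.04,0],[0,0,-0.08,0],[0,0,-0.122,0],[-0.05,0,-0.122,0],[-0.05,0,-0.122,0],[-0.05,0,-0.122,0],[-0.05,0,-0.122,0],[-0.05,0,-0.122,0],[-0.05,0,-0.122,0]], jaw=0.06)

```text
clock: 5.8
eef_pos: [484.3, -226.4, 179.7]
eef_rot: [-3.142, 0.0, 2.949]
wrist_force: [0.1, 0.2, 0.0]
finger_gap: 60.1
finger_force: 0.0
```

```bash
cat > tip.py <<'E'
from h import *
from cell import viewer
c=viewer.camera("side"); f=c["frame"]; hsv=cv2.cvtColor(f,cv2.COLOR_BGR2HSV); P=cloud(c)
cv2.imwrite("pics/s3.png",cv2.resize(f[90:250,330:530],None,fx=3,fy=3))
m=blob(((hsv[...,2]>110)&(hsv[...,1]>45)&(hsv[...,0]>12)&(hsv[...,0]<32)&(P[...,0]>400)&(P[...,0]<620)&(P[...,1]<-190)&(P[...,1]>-290)).astype(np.uint8),375,100,470,200)
p=P[cv2.erode(m,np.ones((2,2)))>0]; p=p[~np.isnan(p[:,0])]
a=np.array([.982,-.19]); s=(p[:,:2]-[491.5,-228])@a; t=(p[:,:2]-[491.5,-228])@[.19,.982]
for lo in range(-80,110,15):
    q=(s>=lo)&(s<lo+15)
    if q.sum()>3: print(lo,q.sum(),"z",np.percentile(p[q,2],[10,50,90]).round(1),"t",np.percentile(t[q],[5,95]).round(1))
print(p[p[:,2].argmax()])
q=(abs(t)<9)&(s<55); k=np.polyfit(s[q],p[q,2],1); print("fit",k,np.degrees(np.arctan(k[0])))
E
python3 tip.py
```

```text
-65 30 z [53.  55.9 60. ] t [-19.   -5.6]
-50 55 z [60.7 64.3 67.6] t [-18.6   1. ]
-35 63 z [68.8 72.7 76.5] t [-12.8   9.1]
-20 71 z [77.5 80.8 84.5] t [-11.8  13.7]
-5 84 z [84.9 88.3 92.4] t [-12.4  14. ]
10 96 z [ 88.4  96.5 100.3] t [-11.6  13.6]
25 117 z [ 88.8 103.3 108.8] t [-11.7  14.1]
40 117 z [ 97.4 112.1 116.9] t [-13.  14.]
55 103 z [105.1 119.8 124.4] t [-12.6  14. ]
70 14 z [105.8 112.8 121.5] t [ 5.9 12.2]
[ 558.07759781 -241.37308984  128.27249095]
fit [ 0.55009187 87.73072589] 28.81483469962473
```

View pics/s3.png

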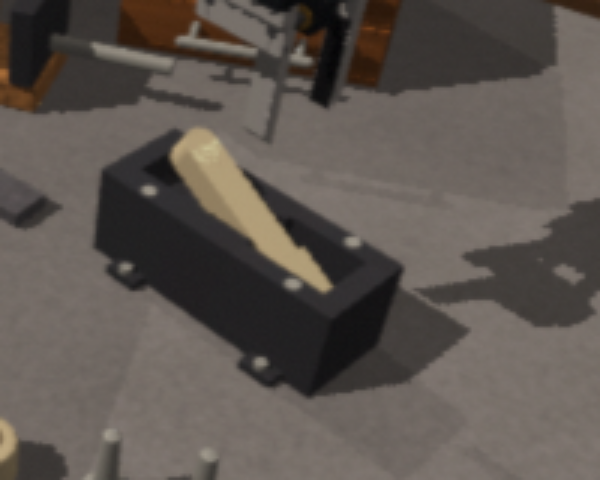

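The casting stands tipped at about 29° with its nose up at crop (200,145). The fingers are clear, and the surface fit agrees with the expected 85.5 mm at the pivot. Next I go to the nose.

```bash
python3 go.py 547.7 -239 85.5 2.949
```

```text
5.85 [ 484.4 -226.4  179.7] [-3.141  0.     2.949] [ 0.41 -0.08  0.29] 59.7
move [-0.0646 -0.0002  0.0942] turn -0.0
```

move_arm(moves=[[-0.035,0,0,0],[-0.0646,0,0,0],[-0.0646,0,0.03,0],[-0.0646,0,0.06,0],[-0.0646,0,0.08,0],[-0.0646,0,0.09,0],[-0.0646,0,0.0942,0],[-0.0646,0,0.0942,0]])

```text
clock: 6.65
eef_pos: [548.2, -238.9, 85.7]
eef_rot: [-3.141, 0.0, 2.949]
wrist_force: [0.4, -0.0, 1.1]
finger_gap: 60.1
finger_force: 0.0
```

move_arm(moves=[[0,0,0,0],[0,0,0,0],[0,0,0,0],[0,0,0,0],[0,0,0,0],[0,0,0,0],[0,0,0,0],[0,0,0,0]], jaw=0.02, squeeze=40)

```text
clock: 7.45
eef_pos: [548.2, -238.9, 85.4]
eef_rot: [-3.141, 0.0, 2.949]
wrist_force: [0.6, 0.7, 2.1]
finger_gap: 30.2
finger_force: 40.0
```

move_arm(moves=[[0,0,-0.003,0],[0,0,-0.008,0],[0,0,-0.016,0],[0,0,-0.026,0],[0,0,-0.038,0],[0,0,-0.05,0],[0,0,-0.065,0],[0,0,-0.08,0],[0,0,-0.1,0],[0,0,-0.115,0],[0,0,-0.12,0],[0,0,-0.12,0]])

```text
clock: 8.65
eef_pos: [548.3, -238.9, 206.2]
eef_rot: [-3.141, 0.001, 2.949]
wrist_force: [-0.8, -0.4, -2.1]
finger_gap: 29.8
finger_force: 40.0
```

```bash
cat > tip2.py <<'E'
import sys
from h import *
from cell import viewer, manip
s0=manip.read_state(); g=s0["eef_pos"]+[0,0,18.8]; yaw=s0["eef_rot"][2]
a=-np.array([np.cos(yaw),np.sin(yaw)]); b=np.array([-a[1],a[0]])
print(s0["clock"],s0["eef_pos"].round(1),s0["wrist_force"].round(2))
for n in ("side","top"):
    c=viewer.camera(n); f=c["frame"]; hsv=cv2.cvtColor(f,cv2.COLOR_BGR2HSV); P=cloud(c)
    if n=="side" and len(sys.argv)>1: cv2.imwrite("pics/%s.png"%sys.argv[1],f)
    m=(hsv[...,2]>90)&(hsv[...,1]>45)&(hsv[...,0]>12)&(hsv[...,0]<32)
    s=(P[...,:2]-g[:2])@a; t=(P[...,:2]-g[:2])@b; z=P[...,2]
    q=m&(s>-175)&(s<50)&(abs(t)<26)&(z<g[2]+60)&(z>36); 
    S,T,Z=s[q],t[q],z[q]
    print(n,q.sum(),"s",np.percentile(S,[1,99]).round(1),"z",np.percentile(Z,[1,99]).round(1))
    for lo in range(-160,40,20):
        k=(S>=lo)&(S<lo+20)
        if k.sum()>4: print(lo,k.sum(),"z",np.percentile(Z[k],[5,50,95]).round(1),"t",np.percentile(T[k],[3,97]).round(1))
    k=(S<-20)
    if k.sum()>20 : 
        A=np.polyfit(S[k],Z[k],1); print("slope deg",np.degrees(np.arctan(A[0])),"z at grasp",A[1]-g[2])
E
python3 tip2.py s4
```

```text
8.65 [ 548.3 -238.9  206.2] [-0.8  -0.41 -2.15]
side 1459 s [-131.4    3.1] z [152.7 241.8]
-140 156 z [153.3 168.5 173.6] t [-20.6  20.2]
-120 274 z [155.6 176.9 183.7] t [-21.1  20.5]
-100 241 z [165.8 186.9 194.7] t [-19.1  20.4]
-80 208 z [177.6 197.9 205.6] t [-15.4  14.4]
-60 212 z [187.8 209.  216.8] t [-14.7  14.7]
-40 207 z [198.5 220.  227.9] t [-15.3  14.1]
-20 139 z [207.6 233.4 247.3] t [-15.   15.3]
0 18 z [236.8 241.5 246.1] t [-15.5  24. ]
slope deg 27.900205363510167 z at grasp 7.790198096205103
top 809 s [-130.3  -20.9] z [ 82.2 221.9]
-140 102 z [ 81.  166.8 170.9] t [-9.8 22.4]
-120 179 z [152.5 173.1 180.4] t [ 3.  22.3]
-100 161 z [161.9 183.9 190.9] t [ 9.4 22.4]
-80 122 z [169.5 193.  202.2] t [ 9.7 21.6]
-60 121 z [183.6 205.4 213.5] t [ 8.5 16.1]
-40 118 z [194.1 214.9 222.4] t [ 7.2 16. ]
-20 6 z [ 97.4 206.1 213.3] t [-14.   15.8]
slope deg 28.840167994642837 z at grasp 4.482772876193934
```

View pics/s4.png

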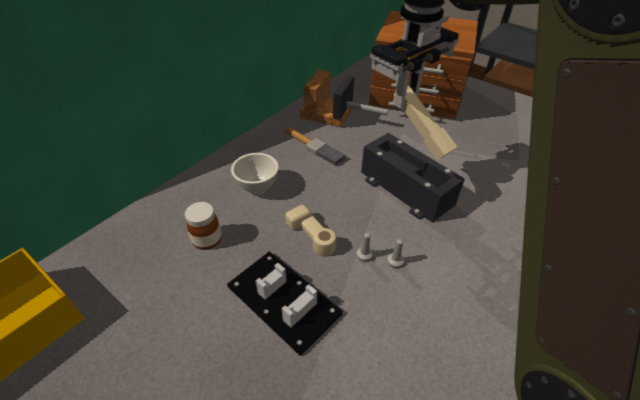

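The casting is held clear at about 28°, with its nose in the fingers at (412,95) and its heel at (445,150). The mould is empty and the bystanders are untouched. Next I carry it above the cradle.

```bash
python3 go.py 576.2 180 206 3.0646
```

```text
8.75 [ 547.9 -238.7  204.7] [ 3.141e+00 -1.000e-03  2.949e+00] [ 0.05 -0.32 -1.4 ] 29.8
move [ 0.0524  0.4164 -0.0012] turn -0.116
```

move_arm(moves=[[0,0,0,0],[0.001,0.01,0,0],[0.004,0.03,0,-0.01],[0.008,0.06,0,-0.02],[0.012,0.095,0,-0.03],[0.0165,0.13,0,-0.04],[0.021,0.165,0,-0.05],[0.025,0.2,0,-0.06],[0.0295,0.235,0,-0.07],[0.034,0.27,0,-0.08],[0.038,0.3,0,-0.09],[0.0405,0.32,0,-0.1]])

```text
clock: 9.95
eef_pos: [569.2, 85.6, 204.9]
eef_rot: [3.141, -0.001, 3.051]
wrist_force: [-0.6, -1.7, -0.2]
finger_gap: 29.7
finger_force: 40.0
```

```bash
python3 go.py 576.2 180 206 3.0646
```

```text
9.95 [569.2  85.6 204.9] [ 3.141e+00 -1.000e-03  3.051e+00] [-0.6  -1.65 -0.16] 29.7
move [ 0.0016  0.0946 -0.001 ] turn -0.014
```

move_arm(moves=[[0,0.018,0,-0.005],[0,0.036,0,-0.014],[0.001,0.054,0,-0.014],[0.0015,0.072,0,-0.014],[0.0015,0.086,0,-0.014],[0.0016,0.0946,0,-0.014],[0.0016,0.0946,0.01,-0.014],[0.0016,0.0946,0.025,-0.014],[0.0016,0.0946,0.04,-0.014],[0.0016,0.0946,0.05,-0.014],[0.0016,0.0946,0.05,-0.014],[0.0016,0.0946,0.05,-0.014]])

```text
clock: 11.15
eef_pos: [577.0, 177.1, 155.5]
eef_rot: [3.142, 0.0, 3.062]
wrist_force: [0.6, 0.4, -1.5]
finger_gap: 29.9
finger_force: 40.0
```

```bash
python3 tip2.py s5; python3 go.py 576.2 180 99 3.0646
```

```text
11.15 [577.  177.1 155.5] [ 0.59  0.38 -1.49]
side 2407 s [-131.     9.4] z [105.  196.5]
-140 249 z [113.1 118.9 122.8] t [-21.   19.8]
-120 431 z [108.5 127.2 133.4] t [-21.2  19.9]
-100 383 z [118.7 137.7 144.3] t [-19.9  19.7]
-80 323 z [129.5 148.9 155.4] t [-15.1  13.7]
-60 322 z [139.7 159.9 166.6] t [-15.8  13.5]
-40 319 z [148.1 171.  177.4] t [-16.7  13.4]
-20 278 z [168.5 183.1 197.4] t [-16.5  14.7]
0 102 z [188.8 192.6 196.8] t [-15.6   3.6]
slope deg 27.31129220986024 z at grasp 8.768560686465634
top 261 s [-128.1  -25.1] z [ 98.4 169.5]
-140 26 z [104.2 116.6 119.5] t [-20.4 -12.9]
-120 54 z [ 99.6 115.1 128.1] t [-20.7 -18.5]
-100 50 z [113.9 129.5 137.7] t [-20.8 -15.6]
-80 41 z [119.1 127.3 140.9] t [-20.4 -14. ]
-60 50 z [129.9 145.2 161.2] t [-15.2 -13.6]
-40 40 z [146.5 157.6 169.6] t [-15.2 -12.7]
slope deg 25.58538622134424 z at grasp -5.379684425705079
11.25 [577.2 177.3 156. ] [3.141e+00 1.000e-03 3.063e+00] [-0.43 -0.91 -1.69] 29.9
move [0.0013 0.0026 0.057 ] turn -0.002
```

View pics/s5.png

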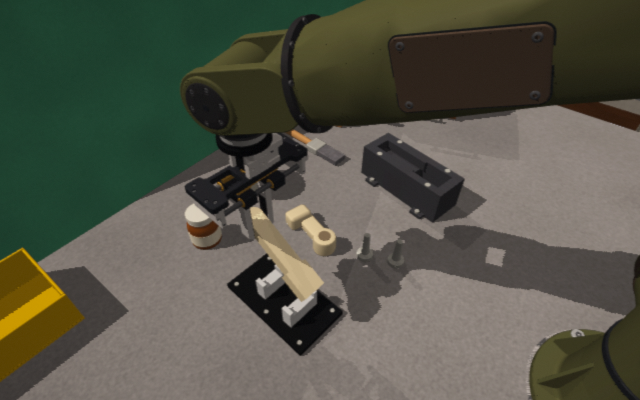

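The casting hangs nose up over the cradle. Its nose is at (262,215) and its heel at (315,290) over the wide saddle, at about 28°. Now I lower it until it touches.

move_arm(moves=[[0.001,0.003,0.01,-0.002],[0.001,0.003,0.025,-0.002],[0.001,0.003,0.04,-0.002],[0.001,0.003,0.05,-0.002],[0.001,0.003,0.055,-0.002],[0.001,0.003,0.057,-0.002],[0.001,0.003,0.058,-0.002],[0.001,0.003,0.059,-0.002],[0.001,0.003,0.059,-0.002],[0.001,0.003,0.059,-0.002]])

```text
clock: 12.25
eef_pos: [576.2, 180.5, 96.6]
eef_rot: [3.141, 0.0, 3.065]
wrist_force: [0.4, 1.2, -1.6]
finger_gap: 29.9
finger_force: 40.0
```

move_arm(moves=[[0,0,0.001,0],[0,0,0.002,0],[0,0,0.003,0],[0,0,0.003,0],[0,0,0.003,0]])

```text
clock: 12.75
eef_pos: [576.2, 180.5, 93.4]
eef_rot: [3.141, 0.0, 3.065]
wrist_force: [0.7, 1.2, 4.7]
finger_gap: 29.4
finger_force: 40.0
```

move_arm(moves=[[0,0,0,0],[0,0,0,0],[0,0,0,0],[0,0,0,0]], squeeze=10)

```text
clock: 13.15
eef_pos: [576.0, 180.4, 93.1]
eef_rot: [-3.141, -0.0, 3.065]
wrist_force: [0.1, 1.4, -1.0]
finger_gap: 29.9
finger_force: 10.0
```

move_arm(moves=[[-0.0012,0,0.002,0],[-0.0024,0,0.004,0],[-0.0035,0,0.0058,0],[-0.0046,0,0.0076,0],[-0.0057,0,0.0096,0],[-0.0067,0,0.0115,0],[-0.0077,0,0.0135,0],[-0.0087,0,0.0155,0],[-0.0087,0,0.0155,0]])

```text
clock: 14.05
eef_pos: [584.7, 179.7, 77.4]
eef_rot: [-3.141, -0.0, 3.065]
wrist_force: [0.3, 1.3, 0.0]
finger_gap: 30.0
finger_force: 10.0
```

```bash
python3 tip2.py | sed -n '1,9p;10,11p'
```

```text
14.05 [584.7 179.7  77.4] [0.28 1.34 0.04]
side 2070 s [-139.8    8.5] z [ 44.7 114.5]
-160 19 z [57.7 59.8 62. ] t [-19.9  18. ]
-140 359 z [48.  63.2 67. ] t [-21.4  19.5]
-120 358 z [52.2 70.3 74.6] t [-21.2  19.5]
-100 290 z [59.3 77.  81.8] t [-17.5  19.2]
-80 250 z [65.4 84.4 88.9] t [-15.5  13.4]
-60 250 z [72.5 91.6 96.4] t [-15.1  13.4]
-40 254 z [ 78.7  98.8 102.9] t [-16.   13.3]
-20 212 z [101.4 106.7 121. ] t [-16.7  14.9]
0 78 z [110.  112.4 115.3] t [-16.7   4.5]
```

The casting is swivelling in the grip as planned, from about 28° to 20°, so I carry on.

move_arm(moves=[[-0.0009,0,0.002,0],[-0.0018,0,0.0041,0],[-0.0027,0,0.0061,0],[-0.0036,0,0.0082,0],[-0.0044,0,0.0103,0],[-0.0051,0,0.0124,0],[-0.0058,0,0.0145,0],[-0.0065,0,0.0166,0],[-0.0071,0,0.0187,0],[-0.0077,0,0.0208,0],[-0.0083,0,0.0229,0],[-0.0089,0,0.0251,0]])

```text
clock: 15.35
eef_pos: [593.7, 179.1, 52.5]
eef_rot: [-3.142, -0.0, 3.065]
wrist_force: [0.3, -0.6, 0.9]
finger_gap: 29.9
finger_force: 10.0
```

move_arm(moves=[[-0.0005,0,0.0022,0],[-0.0009,0,0.0044,0],[-0.0014,0,0.0066,0],[-0.0018,0,0.0088,0],[-0.0021,0,0.011,0],[-0.0024,0,0.0132,0],[-0.0024,0,0.0132,0]])

```text
clock: 16.05
eef_pos: [595.9, 178.9, 39.1]
eef_rot: [-3.141, -0.0, 3.065]
wrist_force: [1.6, -0.3, -0.2]
finger_gap: 29.8
finger_force: 10.0
```

```bash
python3 tip2.py | sed -n '1,12p'
```

```text
16.05 [595.9 178.9  39.1] [ 1.62 -0.32 -0.23]
side 1855 s [-146.7    9.1] z [45.4 73. ]
-160 197 z [48.8 65.  68.6] t [-20.7  19.4]
-140 313 z [50.3 66.9 69.1] t [-21.   19.4]
-120 308 z [49.8 67.6 69.3] t [-21.6  19.2]
-100 220 z [51.  68.2 70.2] t [-17.1  19. ]
-80 208 z [51.3 68.6 70.7] t [-15.8  13.3]
-60 199 z [48.4 69.4 71.5] t [-15.5  13.2]
-40 196 z [50.8 70.1 72.4] t [-15.9  13.2]
-20 156 z [67.3 70.7 78.7] t [-17.  14.]
0 58 z [69.6 71.5 72.9] t [-16.7   4.4]
slope deg 2.188523313628134 z at grasp 11.294021975775337Traceback (most recent call last):
  File "tip2.py", line 14, in <module>
    print(n,q.sum(),"s",np.percentile(S,[1,99]).round(1),"z",np.percentile(Z,[1,99]).round(1))
                        ~~~~~~~~~~~~~^^^^^^^^^^
    return _quantile_unchecked(
        a, q, axis, out, overwrite_input, method, keepdims, weights)
    return _ureduce(a,
                    func=_quantile_ureduce_func,
    ...<5 lines>...
                    overwrite_input=overwrite_input,
                    method=method)
    r = func(a, **kwargs)
    result = _quantile(arr,
                       quantiles=q,
    ...<2 lines>...
                       out=out,
                       weights=wgt)
    slices_having_nans = np.isnan(arr[-1, ...])
                                  ~~~^^^^^^^^^
IndexError: index -1 is out of bounds for axis 0 with size 0
```

move_arm(moves=[[-0.0005,0,0.0015,0],[-0.001,0,0.003,0],[-0.001,0,0.004,0],[-0.001,0,0.005,0],[-0.001,0,0.005,0]])

```text
clock: 16.65
eef_pos: [597.2, 178.8, 34.7]
eef_rot: [3.141, 0.001, 3.065]
wrist_force: [-0.5, -0.0, 2.2]
finger_gap: 29.9
finger_force: 10.0
```

```bash
python3 tip2.py 2>/dev/null| sed -n '1,12p'
```

```text
16.65 [597.2 178.8  34.7] [-0.5  -0.04  2.18]
side 1832 s [-146.6    9.2] z [45.  70.7]
-160 215 z [48.8 65.4 70. ] t [-21.1  19.1]
-140 313 z [49.9 68.3 70.1] t [-21.4  19.3]
-120 294 z [51.1 67.9 69.6] t [-21.2  19.2]
-100 212 z [51.5 67.8 69.6] t [-17.   18.6]
-80 203 z [48.9 67.6 69.4] t [-15.4  13.2]
-60 196 z [46.4 67.1 68.9] t [-16.  13.]
-40 185 z [49.3 67.1 68.9] t [-15.8  13.1]
-20 154 z [63.2 67.2 72.7] t [-16.9  14. ]
0 60 z [65.4 66.9 68.3] t [-15.9   3.2]
slope deg 0.23886376103230886 z at grasp 12.052515491249608
```

Level and seated. I open the jaws and rise clear.

move_arm(moves=[[0,0,0,0],[0,0,0,0],[0,0,0,0],[0,0,0,0],[0,0,0,0],[0,0,-0.02,0],[0,0,-0.06,0],[0,0,-0.1,0],[0,0,-0.14,0],[0,0,-0.17,0],[0,0,-0.17,0]], jaw=0.06)

```text
clock: 17.85
eef_pos: [598.4, 179.2, 209.3]
eef_rot: [3.139, 0.007, 3.065]
wrist_force: [0.1, -0.1, -1.0]
finger_gap: 59.9
finger_force: 0.0
```

move_arm(moves=[[0,-0.045,0,0],[0,-0.09,0,0],[0,-0.135,0,0],[0,-0.18,0,0],[0,-0.22,0,0],[0,-0.26,0,0],[0,-0.26,0,0],[0,-0.26,0,0]])

```text
clock: 18.65
eef_pos: [576.8, -80.8, 203.6]
eef_rot: [3.141, -0.001, 3.063]
wrist_force: [-0.2, -0.2, 1.5]
finger_gap: 60.1
finger_force: 0.0
```

Run:
```python
from h import *
from cell import viewer,manip
for n,b in(("top",(180,170,262,300)),("side",(225,230,345,345))):
    c=viewer.camera(n); f=c["frame"]; hsv=cv2.cvtColor(f,cv2.COLOR_BGR2HSV)
    cv2.imwrite(f"pics/{n}9.png",f); P=cloud(c)
    m=blob(((hsv[...,2]>120)&(hsv[...,1]>45)&(abs(P[...,2]-66)<7)).astype(np.uint8),*b)
    r=rect(m,c,66)[0]; w=cast(c,np.argwhere(m)[:,::-1],66)[:,:2]
    a=np.array([np.cos(-.077),np.sin(-.077)]); s=(w-[525.5,184])@a; t=(w-[525.5,184])@[-a[1],a[0]]
    q=(s>-10)&(s<75); print(n,r,"s",s.min(),s.max(),"t",t[q].mean(),"ang",np.polyfit(s[q],t[q],1)[0],"z",np.nanmedian(P[m>0][:,2]))
```

```text
top ((538.3527221679688, 182.90145874023438), (43.52064895629883, 168.95068359375), 85.53632354736328) s -71.58454996597257 97.37330021129512 t -0.07304175954224222 ang -0.001338684898547193 z 66.24253669292608
side ((535.3667602539062, 182.43328857421875), (45.72385025024414, 171.24697875976562), 85.30987548828125) s -75.55692431905443 95.55962589201947 t -0.5398948470271104 ang -0.00782463099650142 z 67.32570318523369
```

View pics/side9.png

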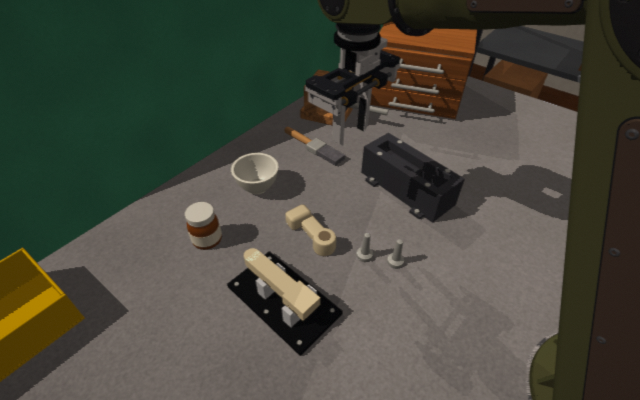

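The casting lies level across both saddles, heel at (305,303) in the wide one and nose at (252,257). It is about 3 mm from the seat along its length and under 1 mm sideways, and nothing else has moved.

```bash
python3 -c "
from cell import manip; print(manip.sign_off())"
```

```text
the job is handed in; nothing more can be done
None
```

The casting was tipped in the mould, lifted out by its nose and laid level across both saddles, about 3 mm from the seat point by the cameras; the job is handed in at about 19 s, and no verdict was returned.

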